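# Start the curing lamp and hold it on a bracket's glued inside corner

## Task

Start the curing lamp: twist the spring-return knob on its station clockwise (seen from above) to its stop and let go so that it springs back. Then draw the lamp wand out of its well, tilt it over and aim its lens at 45 degrees straight into the middle of the inside corner of the L-shaped bracket from its open side, about 55 mm away, without touching or shifting the bracket or disturbing the things around. Finish while still holding the lamp up there in the gripper, touching nothing else.

Things in the scene. Friction and masses are not known exactly. Their poses are not given: they have to be found in the camera images.
- station: Fixed lamp station: steel base plate 104 x 250 x 8 mm, grey control box (88 x 105 mm, top at z 52 mm) at its +y end, black round well (48 mm outside, rim at z 60 mm, vertical bore 25 mm, bore floor at z 10 mm) at its -y end. Origin mid-underside; z up, y along the plate, yaw within 0.45 rad of the world's. Knob axis at x 0, y +75 mm; well axis at x 0, y -75 mm.
- knob_grip (a point): Pinch point on the vertical axis of the black start knob, on top of the control box, 88 mm above the table. The knob is an upright bar 14 mm thick, 42 mm long; its top is 8 mm above this point, its 44 mm round skirt's top 22 mm below. At rest the bar lies along the station's y axis, so the fingers close along the station's x. The frame turns with the knob (y along the bar).
- start_knob (a joint): Turn of the start knob, rad: 0 at rest, growing clockwise seen from above, hard stop at 1.05 (60 degrees). A spring always drives it back to 0 (0.05 N m at rest, 0.17 N m at the stop).
- lamp: Loose grey lamp wand, 153 mm long, 0.1-0.2 kg, upright in the well, lens down. Origin: centre of lens face; z from lens to tail (light goes to -z). z 0-50 mm: round barrel, 23 mm diameter, in the well; 50-56: collar, 34 mm diameter, resting on the rim; 56-151: handle, 22 mm along x (grip across this), 30 mm along y. Must rise 50 mm to leave the well. Yaw within 0.5 rad of the station's.
- bracket: Loose light (about 0.06 kg) white L-shaped bracket, 34 x 72 mm on plan, 95 mm high. Origin mid-underside, z up, y along its foot. Foot 15 mm thick, 30 mm wide (4 mm flange 34 x 72 mm at its bottom); the upright spans y +14 to +30 mm, up to z 95 mm. The open side looks to its -y, towards the station: within 0.45 rad of the world's +y (robot's left).
- seam (a point): Middle of the L-shaped bracket's inside corner, where the foot's top (15 mm above the table) meets the upright (bracket y +14 mm). x runs along the corner line; z points out of the corner at 45 degrees, up and to the open side, midway between the two faces: the lamp's z axis should end along this line, pointing the same way.
- fork_bracket: Bystander: loose white two-pronged bracket, 34 x 72 x 107 mm, standing; origin under its middle. Not the one to light; leave it alone.
- bottle: Bystander: small loose red bottle with a black nozzle, 28 mm diameter, 88 mm high, standing; origin under its middle. Leave it alone.
- tin: Bystander: loose open round tin of screws, 66 mm diameter, 30 mm high; origin under its middle. Leave it alone.
Mind the look-alikes: they are no part of the job. There is more than one size of the lamp; the job needs the larger.

How it is judged:
By the outcome, as a careful person would: the job done as asked, in the order asked, and still so for the second after the job is handed in, while the arm keeps its last pose, push and grip.
It also fails if it takes over 48 s, if anything falls off the work surface, if the arm or the gripper's body presses on something with over 40 N, if the wrist force passes 120 N, or if a joint passes its speed limit or range.

## Robot

A 7-joint arm with a two-finger parallel gripper is mounted at the origin on the work surface; the furniture and walls round the work are solid. World frame = base frame: x ahead of the robot, y to its left, z up, the work surface at z = 0. Lengths are in mm, angles in rad, forces in N, time in s.
With the tool pointing down it reaches from about 425 to 875 mm from the base axis. Payload 8.4 kg.
Tool frame: the origin (TCP) lies on the mounting face of the last link; the fingertips stand 173 mm ahead of it and the grasp point (between the pads) lies 155 mm ahead of it; z points along the fingers, y is the line along which they close (so a half turn about z gives the same grasp; the last joint's range is limited). The gripper opens to 85 mm and grips with 20 to 120 N. Pads are 22 mm wide; open, the fingers measure 114 mm over their backs; the gripper's body (76 mm by 85 mm) begins 54 mm behind the grasp point. The pads swing forward as they close: fully open they stand 13 mm farther back than shut.
Start: joints at [-1.42, 0.333, 0.04, 1.465, -0.013, 1.343, -0.059], TCP at [160.692, 629.803, 404.708] pointing down, gripper open.
Joint ranges: [-2.58, 2.58], [-0.38, 2.09], [-1.3, 1.39], [0.25, 2.4], [-1.5, 4.64], [0.08, 2.09], [-2.65, 2.65]. Speed limits (rad/s): [2.22, 2.22, 2.79, 2.79, 3.14, 3.14, 3.14].

## Interface

Orientations are given as a unit quaternion [w, x, y, z].
In Python, from workcell import * gives the robot as it stands.
- The arm moves only by the shell command python3 -m pendant 'ROWS'. ROWS is JSON, a list of rows, each an object of numbers: "tx", "ty", "tz": the shift along the tool's x, y, z scaled (see below); "roll": the turn about the tool's z scaled (see below); "fingers": the finger opening in mm, from 0 to 85.4. A call has 1 to 12 rows; each row shifts and turns the commanded pose from where the row before left it, along the tool's axes as they then stand; what a row does not reach is not made up. The controller multiplies each number of a shift by 3 cm and each number of a turn by 0.15 rad. A row lasts 1/10 s, in which the tool goes at most 50 mm and 8.59 degrees, less where a joint would pass 70% of its speed; a pose out of reach is approached as far as the arm can. A call with a number of a shift or a turn outside -1 to 1 is refused whole. A call with a gripper value outside its range is refused whole. The fingers move at their own pace and stop on an object; the grip force is fixed at half the most. Time passes only in rows, so rows that do not move let the fingers close. It gives the time, the measured TCP pose, the force, the opening and the grip force at its end, in the units of the state.
- get_obs(): the state, without advancing time (a new reading comes with each control period).
- get_image(name): name is "scene" or "top"; returns a dict with "img" (480x640x3 uint8, red, green, blue), "z_map" (480x640 float32, mm along the optical axis (not along the pixel's ray), 0 where there is no reading), "K" (3x3 intrinsics, pixels), "world_to_cam" (4x4, takes a point from world to camera coordinates). Camera axes: x right, y down, z forward; pixel columns grow to the right and rows downward; lengths in mm; the calibration is good to about 2 mm. A picture is of the moment at which its call begins.
- job_done(): hands the job in; it is judged then, once.
Trained networks look in a picture, given as the dict that the camera call returned (one of the last four; its "shot" number tells which), for a name from the list of things; names that differ only in an ending like _2 or _b are one class to them, and where a whole thing is asked for, a point or a joint stands for the part that bears it (a point fixed in the world has none). Each returns a list of dicts, best first, with "conf" (0 to 1); they miss things now and then, are a little off and sometimes report something else, mostly with a low value. They report only what shows in the picture. A call takes as long as a camera call. They do not tell look-alikes from the thing itself.
- recognise(picture, query): "box" ([left, top, right, bottom] in pixels, round what is visible of it).
- pinpoint(picture, query): "uv" ([column, row] in pixels: a listed point, or the origin of a listed thing).
The state is a dict: "clock": time; "q": joint angles; "qvel": joint speeds; "tau": joint torques, N m; "tool_pos": TCP position; "tcp_rot": TCP orientation; "ft_force": force on the tool from outside, world axes, zero at the start; "ft_torque": the same for the moment, N m; "width": finger opening in mm; "grip_force": force on a finger pad.
Only numpy, scipy, OpenCV 4.12 (cv2) and the standard library are available. Lean on these libraries where they do the work, as an engineer would, in place of code of your own. Each camera call takes 0.05 s, during which the arm holds its last target. There are 200 camera calls.

## Working session

There is one attempt and no reset: what is moved stays moved. The work goes in short steps, Python scripts to look and compute and a shell command to move; the robot and the scene stay as the last step left them, time stands still between calls to the robot, and variables do not carry over. Pictures are saved under pics/ and viewed, at most 10 in all, crops included, and the job is handed in when it is done.

```bash
mkdir -p pics; ls; python3 - <<'E'
from workcell import *
import cv2, pickle, numpy as np
o=get_obs(); print(o['clock'],o['tool_pos'],o['tcp_rot'],o['width'])
for n in ("scene","top"):
    p=get_image(n); cv2.imwrite(f"pics/{n}0.png",p["img"][:,:,::-1]); pickle.dump(p,open(f"{n}0.pkl","wb"))
    print(n,p["K"].tolist(),p["world_to_cam"].round(3).tolist())
    W=np.linalg.inv(p["world_to_cam"])
    for q in ["station","knob_grip","lamp","bracket","seam","fork_bracket","bottle","tin"]:
        r=[]
        for d in pinpoint(p,q)[:4]:
            u,v=d["uv"]; z=p["z_map"][int(np.clip(v,0,479)),int(np.clip(u,0,639))]
            c=z*(np.linalg.inv(p["K"])@[u,v,1]); r.append((round(d["conf"],2),[round(u),round(v)],(W@[*c,1])[:3].round().tolist()))
        print(q,r,[(round(d["conf"],2),[round(x) for x in d["box"]]) for d in recognise(p,q)[:4]])
E
```

```text
pics
0.0 [160.64617521 629.646697   403.80103285] [-5.77173104e-05  1.24586440e-01  9.92208409e-01 -8.30531969e-04] 85.36164014170446
scene [[565.8839493806192, 0.0, 320.0716862168953], [0.0, 565.8839493806192, 242.0066527365755], [0.0, 0.0, 1.0]] [[0.759, -0.65, 0.017, -431.143], [-0.376, -0.46, -0.805, 252.732], [0.531, 0.604, -0.594, 973.884], [0.0, 0.0, 0.0, 1.0]]
station [(0.56, [248, 238], [484.0, 163.0, 6.0])] [(0.94, [197, 192, 305, 265])]
knob_grip [(0.56, [219, 197], [466.0, 245.0, 88.0])] []
lamp [(0.75, [303, 218], [642.0, 152.0, 2.0])] [(0.69, [297, 180, 311, 216]), (0.63, [266, 184, 278, 230])]
bracket [(0.84, [386, 285], [605.0, -168.0, 15.0])] [(0.77, [369, 254, 407, 296])]
seam [(0.95, [396, 286], [607.0, -192.0, 28.0])] [(0.56, [375, 256, 408, 296])]
fork_bracket [(0.6, [348, 228], [697.0, 47.0, 4.0])] [(0.81, [334, 184, 364, 234])]
bottle [(0.56, [488, 330], [678.0, -377.0, -0.0])] [(0.9, [485, 296, 501, 330]), (0.41, [335, 183, 361, 235])]
tin [(0.57, [282, 320], [365.0, -125.0, 32.0])] [(0.62, [263, 295, 300, 327])]
top [[540.6130916047242, 0.0, 325.4142408391368
[... 211 characters left out ...]
60], [494.0, 184.0, 10.0])] [(0.9, [189, 232, 290, 289])]
knob_grip [(0.57, [205, 268], [473.0, 255.0, 94.0])] [(0.52, [198, 259, 218, 277])]
lamp [(0.57, [270, 253], [512.0, 89.0, 76.0]), (0.42, [246, 200], [645.0, 151.0, 102.0]), (0.21, [338, 299], [389.0, -88.0, 15.0])] [(0.57, [258, 248, 268, 256]), (0.42, [238, 194, 252, 207])]
bracket [(0.71, [364, 216], [614.0, -159.0, 21.0])] [(0.89, [350, 206, 375, 221])]
seam [] [(0.93, [348, 204, 379, 223])]
fork_bracket [(0.66, [283, 179], [705.0, 59.0, 69.0])] [(0.76, [269, 172, 297, 191])]
bottle [(0.56, [437, 187], [689.0, -353.0, 34.0])] [(0.44, [434, 181, 449, 194])]
tin [(0.55, [340, 296], [398.0, -92.0, 1.0])] [(0.7, [327, 287, 353, 310])]
```

```bash
python3 - <<'E'
import cv2
a=cv2.imread("pics/scene0.png")[160:340,180:420]; cv2.imwrite("pics/s_crop.png",cv2.resize(a,(800,600),interpolation=2))
a=cv2.imread("pics/top0.png")[160:320,180:393]; cv2.imwrite("pics/t_crop.png",cv2.resize(a,(799,600),interpolation=2))
E
```

```text
(no output)
```

View pics/s_crop.png

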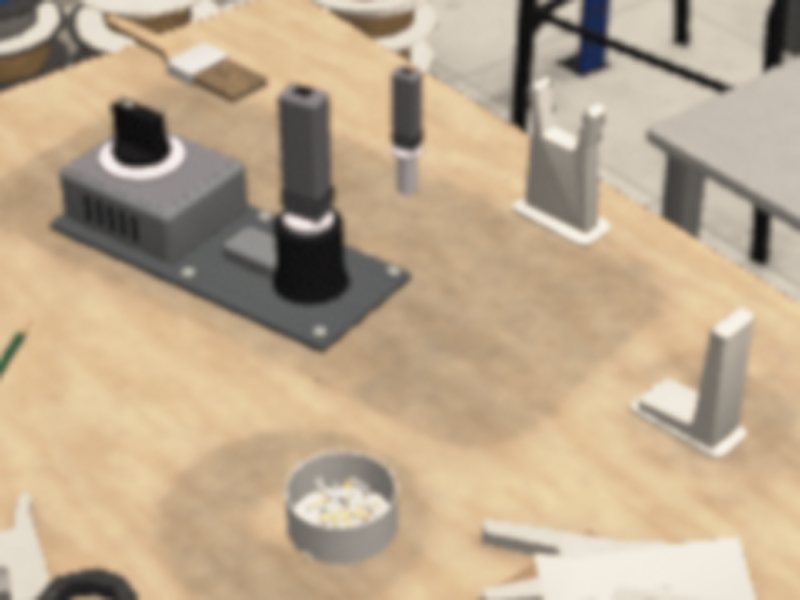

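View pics/t_crop.png

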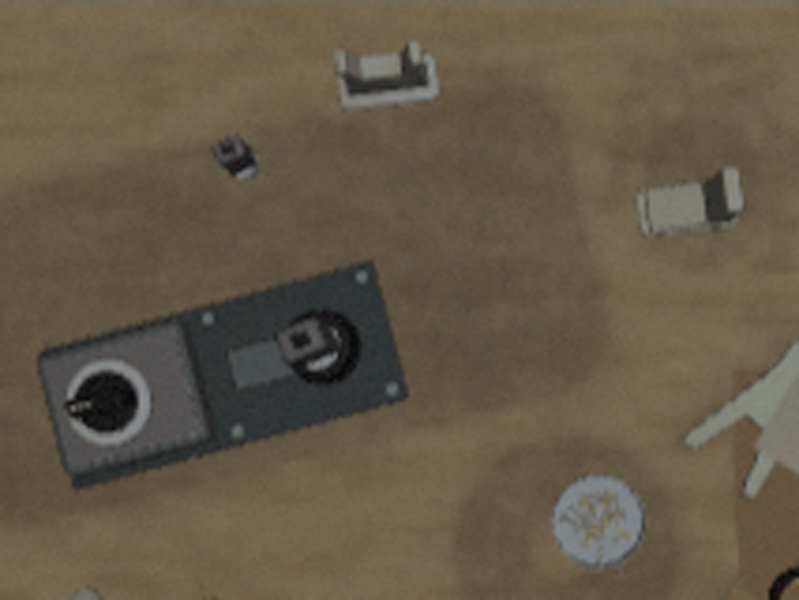

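View pics/scene0.png

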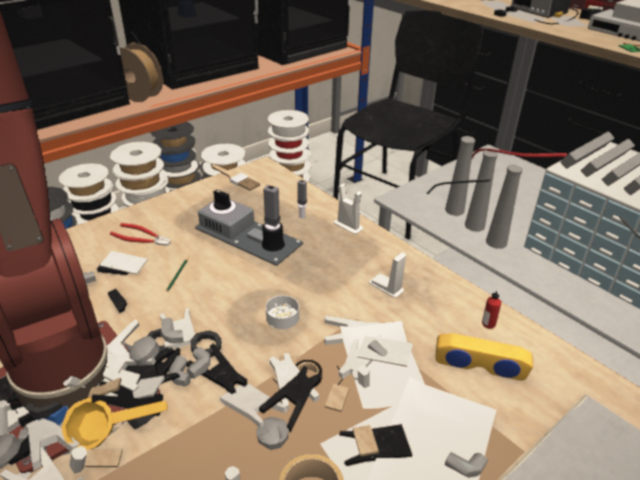

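The scene crop shows two lamps. The larger one stands in the station's well (scene ≈272,205; top ≈263,252), and a smaller look-alike stands free at (303,198). The L bracket is at (390,277), not the two-pronged one at (349,210), and the knob is at (221,200). I'll use the lamp in the well and the L bracket.

Moves allow only shift and roll, so I'll tilt the lamp by pivoting it in the pads against the fixed control box edge. Next I'll measure with depth clouds.

```bash
cat > h.py <<'E'
import numpy as np, cv2
def cloud(p):
    v,u=np.mgrid[0:480,0:640]; z=p["z_map"].ravel()
    c=np.linalg.inv(p["K"])@np.stack([u.ravel(),v.ravel(),np.ones(u.size)])*z
    w=np.linalg.inv(p["world_to_cam"])@np.vstack([c,np.ones(u.size)])
    return w[:3].T[z>0]
def sel(P,c,r,z0,z1):
    return P[(np.hypot(P[:,0]-c[0],P[:,1]-c[1])<r)&(P[:,2]>z0)&(P[:,2]<z1)]
def rect(P): 
    (c,s,a)=cv2.minAreaRect(P[:,:2].astype(np.float32)); return np.round(c,1),np.round(s,1),round(a,1)
def at_z(p,u,v,z):
    W=np.linalg.inv(p["world_to_cam"]); d=W[:3,:3]@np.linalg.inv(p["K"])@[u,v,1]; o=W[:3,3]
    return (o+d*(z-o[2])/d[2]).round(1)
E
python3 - <<'E'
from h import *; import pickle
for n in ("scene","top"):
    p=pickle.load(open(n+"0.pkl","rb")); P=cloud(p); print(n)
    for name,c,r,z0,z1 in [("box",(473,250),80,46,58),("skirt",(473,250),35,60,72),("bar",(473,250),40,76,105),("lamp mid",(512,105),45,70,135),("lamp top",(512,105),45,138,175),("rim",(512,105),40,54,64),("foot",(612,-170),60,10,20),("uprt",(612,-170),60,40,90),("uptop",(612,-170),60,90,100),("flange",(612,-170),60,2.5,200)]:
        S=sel(P,c,r,z0,z1); print(name,len(S), *( (S.mean(0).round(1),S[:,2].min().round(),S[:,2].max().round(),rect(S)) if len(S)>4 else ()))
    S=sel(P,(560,0),330,-10,10); print("table z",np.median(S[:,2]))
p=pickle.load(open("top0.pkl","rb"))
print("knob",at_z(p,208,267,66),at_z(p,205,268,88),"well",at_z(p,265.9,252.5,60))
E
```

```text
scene
box 692 [469.3 222.7  51.6] 46.0 58.0 (array([474. , 236.9]), array([ 92.4, 106.3]), 14.0)
skirt 122 [466.5 240.6  65.3] 60.0 72.0 (array([468.5, 241.7]), array([31.9, 42.9]), 47.0)
bar 149 [471.3 243.1  88.5] 76.0 97.0 (array([472.9, 245.4]), array([16.9, 42.2]), 13.1)
lamp mid 389 [508.5  96.  102.4] 70.0 135.0 (array([508.4,  96. ]), array([21.4, 36. ]), 56.1)
lamp top 188 [509.8  98.  152.4] 138.0 164.0 (array([513.4, 101.7]), array([25.8, 32.4]), 20.8)
rim 140 [506.9  93.6  58.9] 54.0 64.0 (array([510.4,  98. ]), array([38.9, 46.6]), 60.8)
foot 196 [ 611.6 -160.6   13.4] 10.0 20.0 (array([ 615.6, -161.6]), array([34.5, 59.9]), 5.1)
uprt 255 [ 613.2 -187.2   65.1] 40.0 90.0 (array([ 617. , -187.7]), array([17.2, 35. ]), 70.3)
uptop 66 [ 617.5 -184.9   93.2] 90.0 98.0 (array([ 618.5, -184.6]), array([33.3, 12.4]), 9.5)
flange 759 [ 611.8 -176.6   39. ] 3.0 144.0 (array([ 605.2, -170.1]), array([90.1, 95.4]), 42.2)
table z -0.8104504290321302
top
box 879 [479.4 238.4  53.6] 46.0 58.0 (array([479.5, 243. ]), array([ 88.3, 106. ]), 14.6)
skirt 212 [478.1 249.6  65. ] 60.0 72.0 
[... 198 characters left out ...]
 101. ]), array([17.8, 36.7]), 61.3)
lamp top 120 [516.1 106.4 161.2] 141.0 169.0 (array([516.7, 107.5]), array([22.3, 29.7]), 22.3)
rim 84 [514.3 100.3  60.1] 54.0 64.0 (array([515.8, 104.8]), array([41.2, 45.2]), 86.9)
foot 167 [ 615.9 -147.6   15.2] 10.0 20.0 (array([ 612.4, -155.8]), array([ 66.6, 100.7]), 69.1)
uprt 49 [ 617.9 -173.    65.4] 41.0 88.0 (array([ 620. , -176.5]), array([28.4, 15.5]), 4.5)
uptop 48 [ 621.5 -178.8   95.1] 90.0 100.0 (array([ 621.9, -179.2]), array([29.1, 13. ]), 4.2)
flange 752 [ 612.7 -166.5   19. ] 3.0 148.0 (array([ 611.7, -168.8]), array([118. , 114.5]), 11.6)
table z 1.809312453602388
knob [475.6 252.1  66. ] [472.9 255.1  88. ] well [513.1 102.8  60. ]
```

```bash
python3 -m pendant '[{"tx":-0.95,"ty":-0.7},{"tx":-0.95,"ty":-0.7},{"tx":-0.95,"ty":-0.7},{"tx":-0.95,"ty":-0.7},{"tx":-0.95,"ty":-0.7},{"tx":-0.95,"ty":-0.7},{"tx":-0.95,"ty":-0.7},{"tx":-0.95,"ty":-0.7},{"tx":-0.95,"ty":-0.7},{"tx":-0.95,"ty":-0.7},{"tx":-0.95,"ty":-0.7},{"tx":-0.95,"ty":-0.7}]'
python3 -m pendant '[{"roll":1},{"roll":1},{"roll":1},{"roll":1},{"roll":1},{"roll":1},{"roll":1},{"roll":0.1}]'
cat > go.py <<'E'
# print the shift to a world target (x y z of grasp point, tool-y angle deg) in tool axes, units of pendant
import sys,numpy as np
from scipy.spatial.transform import Rotation as R
from workcell import *
o=get_obs(); q=o["tcp_rot"]; r=R.from_quat([*q[1:],q[0]]).as_matrix()
g=np.array(o["tool_pos"])+155*r[:,2]
a=np.degrees(np.arctan2(r[1,1],r[0,1]))
print("t",round(o["clock"],2),"grasp",g.round(1),"ang",a.round(1),"zax",r[:,2].round(3),"w",round(o["width"],1),"F",np.round(o["ft_force"],1),"q7",round(o["q"][6],2))
if len(sys.argv)>3:
    t=np.array(sys.argv[1:5],float); print("shift units",(r.T@(t[:3]-g)/30).round(2), "roll", round(np.radians((a-t[3]+90)%180-90)/.15,2) if len(t)>3 else "")
E
python3 go.py 475 249 200 14.5
```

```text
t 1.7 grasp [160.6 629.8 249.7] ang 75.7 zax [-0. -0. -1.] w 85.7 F [-0.5 -1.3  0.2] q7 -0.06
shift units [-13.29  -9.71   1.66] roll 7.12schema error: expected keys tx, ty, tz, roll, fingers
schema error: expected keys tx, ty, tz, roll, fingers
```

All keys are required in every row.

```bash
python3 -m pendant '[{"tx":-0.95,"ty":-0.7,"tz":0,"roll":0,"fingers":85},{"tx":-0.95,"ty":-0.7,"tz":0,"roll":0,"fingers":85},{"tx":-0.95,"ty":-0.7,"tz":0,"roll":0,"fingers":85},{"tx":-0.95,"ty":-0.7,"tz":0,"roll":0,"fingers":85},{"tx":-0.95,"ty":-0.7,"tz":0,"roll":0,"fingers":85},{"tx":-0.95,"ty":-0.7,"tz":0,"roll":0,"fingers":85},{"tx":-0.95,"ty":-0.7,"tz":0,"roll":0,"fingers":85},{"tx":-0.95,"ty":-0.7,"tz":0,"roll":0,"fingers":85},{"tx":-0.95,"ty":-0.7,"tz":0,"roll":0,"fingers":85},{"tx":-0.95,"ty":-0.7,"tz":0,"roll":0,"fingers":85},{"tx":-0.95,"ty":-0.7,"tz":0,"roll":0,"fingers":85},{"tx":-0.95,"ty":-0.7,"tz":0,"roll":0,"fingers":85}]'
python3 -m pendant '[{"tx":0,"ty":0,"tz":0,"roll":1,"fingers":85},{"tx":0,"ty":0,"tz":0,"roll":1,"fingers":85},{"tx":0,"ty":0,"tz":0,"roll":1,"fingers":85},{"tx":0,"ty":0,"tz":0,"roll":1,"fingers":85},{"tx":0,"ty":0,"tz":0,"roll":1,"fingers":85},{"tx":0,"ty":0,"tz":0,"roll":1,"fingers":85},{"tx":0,"ty":0,"tz":0,"roll":1,"fingers":85},{"tx":0,"ty":0,"tz":0,"roll":0.1,"fingers":85}]'
python3 go.py 475 249 140 14.5
```

```text
clock: 2.9
tool_pos: [430.5, 299.8, 405.0]
tcp_rot: [0.0, 0.125, 0.992, 0.0]
ft_force: [1.2, 1.0, -0.4]
width: 85.3
grip_force: 0.0
clock: 3.7
tool_pos: [429.7, 301.0, 404.8]
tcp_rot: [0.0, 0.612, 0.791, 0.0]
ft_force: [-0.1, -0.9, -0.4]
width: 84.9
grip_force: 0.0
t 3.7 grasp [429.8 301.1 249.8] ang 14.5 zax [ 0.  0. -1.] w 84.9 F [-0.1 -0.9 -0.4] q7 -0.42
shift units [-2.06  1.03  3.66] roll -0.0
```

```bash
python3 -m pendant '[{"tx":-0.69,"ty":0.34,"tz":0.6,"roll":0,"fingers":85},{"tx":-0.69,"ty":0.34,"tz":1,"roll":0,"fingers":70},{"tx":-0.68,"ty":0.35,"tz":1,"roll":0,"fingers":60},{"tx":0,"ty":0,"tz":1,"roll":0,"fingers":55},{"tx":0,"ty":0,"tz":0,"roll":0,"fingers":50}]'
python3 go.py
python3 - <<'E'
from workcell import *; from h import *; import pickle
a=[]
for n in ("scene","top"):
    p=get_image(n); pickle.dump(p,open(n+"1.pkl","wb")); u,v={"scene":(222,165),"top":(205,265)}[n]
    a.append(cv2.resize(p["img"][v-60:v+60,u-60:u+60,::-1],(400,400),interpolation=2))
    P=cloud(p)
    for z0,z1 in [(125,145),(145,175),(200,225),(120,400)]:
        S=sel(P,(475,249),75,z0,z1); print(n,z0,len(S),*((S.mean(0).round(),rect(S)) if len(S)>4 else ()))
cv2.imwrite("pics/k1.png",np.hstack(a))
E
```

```text
clock: 4.2
tool_pos: [474.3, 247.9, 293.2]
tcp_rot: [-0.001, 0.61, 0.792, -0.003]
ft_force: [-0.4, 0.8, -0.2]
width: 50.2
grip_force: 0.0
t 4.2 grasp [473.5 247.3 138.2] ang 14.8 zax [-0.005 -0.004 -1.   ] w 50.2 F [-0.4  0.8 -0.2] q7 -0.23
scene 125 143 [474. 241. 136.] (array([472.7, 242.4]), array([82.1, 25.4]), 20.7)
scene 145 265 [472. 240. 162.] (array([471.6, 243.1]), array([112.4,  28.5]), 15.5)
scene 200 510 [465. 234. 214.] (array([472.5, 240. ]), array([135.8,  37.1]), 9.0)
scene 120 4265 [461. 225. 279.] (array([472.3, 233.9]), array([135.7,  68.5]), 0.7)
top 125 8 [472. 240. 136.] (array([478.4, 241.8]), array([71.7,  4.5]), 15.3)
top 145 17 [477. 241. 161.] (array([480.8, 242. ]), array([84.3,  5.9]), 14.4)
top 200 55 [486. 243. 215.] (array([477.7, 245.1]), array([129.2,  21.3]), 18.0)
top 120 590 [486. 229. 275.] (array([482.8, 233.1]), array([135.1,  49.1]), 20.5)
```

View pics/k1.png

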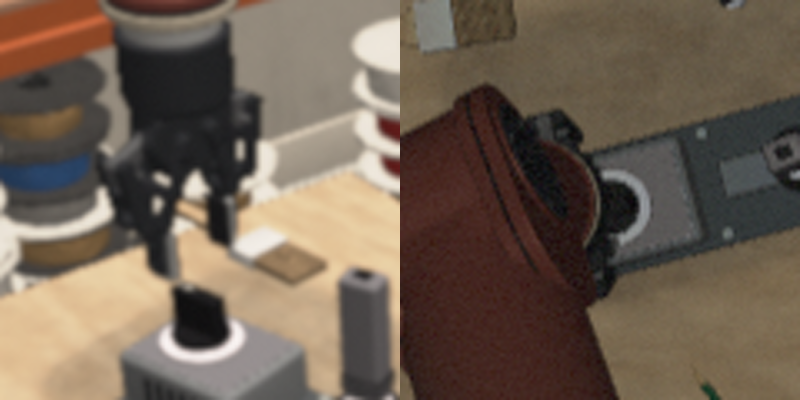

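The left view shows open fingers straddling the knob bar (≈200,300 in the crop), well centred, and the clouds agree. Going down to pinch.

```bash
python3 -m pendant '[{"tx":0,"ty":0.05,"tz":0.8,"roll":0,"fingers":50},{"tx":0,"ty":0,"tz":0.8,"roll":0,"fingers":45},{"tx":0,"ty":0,"tz":0,"roll":0,"fingers":30},{"tx":0,"ty":0,"tz":0,"roll":0,"fingers":0},{"tx":0,"ty":0,"tz":0,"roll":0,"fingers":0},{"tx":0,"ty":0,"tz":0,"roll":0,"fingers":0},{"tx":0,"ty":0,"tz":0,"roll":0,"fingers":0}]'; python3 go.py
```

```text
clock: 5.0
tool_pos: [475.9, 249.8, 250.6]
tcp_rot: [-0.001, 0.61, 0.792, -0.001]
ft_force: [-9.9, -2.1, 6.8]
width: 12.6
grip_force: 59.5
t 5.0 grasp [475.5 249.9  95.6] ang 14.7 zax [-0.002  0.    -1.   ] w 12.6 F [-9.9 -2.1  6.8] q7 -0.2
```

```bash
python3 -m pendant '[{"tx":0,"ty":0,"tz":0,"roll":0.8,"fingers":0},{"tx":0,"ty":0,"tz":0,"roll":0.8,"fingers":0},{"tx":0,"ty":0,"tz":0,"roll":0.8,"fingers":0},{"tx":0,"ty":0,"tz":0,"roll":0.8,"fingers":0},{"tx":0,"ty":0,"tz":0,"roll":0.8,"fingers":0},{"tx":0,"ty":0,"tz":0,"roll":0.8,"fingers":0},{"tx":0,"ty":0,"tz":0,"roll":0.8,"fingers":0},{"tx":0,"ty":0,"tz":0,"roll":0.8,"fingers":0},{"tx":0,"ty":0,"tz":0,"roll":0.4,"fingers":0},{"tx":0,"ty":0,"tz":0,"roll":0,"fingers":0}]'; python3 go.py; python3 -c "
from workcell import *;print(get_obs()['ft_torque'])"
```

```text
clock: 6.0
tool_pos: [475.5, 249.9, 250.6]
tcp_rot: [-0.001, 0.92, 0.392, -0.002]
ft_force: [-12.8, -3.8, 11.4]
width: 12.5
grip_force: 60.2
t 6.0 grasp [474.9 250.   95.6] ang -43.8 zax [-0.004  0.    -1.   ] w 12.5 F [-12.8  -3.8  11.4] q7 -1.18
[-1.00662098  2.77521921  0.15749752]
```

```bash
python3 -m pendant '[{"tx":0,"ty":0,"tz":0,"roll":0.5,"fingers":0},{"tx":0,"ty":0,"tz":0,"roll":0.4,"fingers":0},{"tx":0,"ty":0,"tz":0,"roll":0,"fingers":0}]'; python3 go.py; python3 -c "
from workcell import *;print(get_obs()['ft_torque'])"
```

```text
clock: 6.3
tool_pos: [475.3, 250.1, 250.7]
tcp_rot: [-0.0, 0.943, 0.332, -0.002]
ft_force: [-13.5, -5.2, 12.1]
width: 12.6
grip_force: 96.2
t 6.3 grasp [474.8 250.   95.7] ang -51.3 zax [-0.004 -0.001 -1.   ] w 12.6 F [-13.5  -5.2  12.1] q7 -1.3
[-1.39289555  2.77701312  2.54920422]
```

Torque jumped to 2.5 N m, so the knob is at its stop. Releasing, then rising.

```bash
python3 -m pendant '[{"tx":0,"ty":0,"tz":0,"roll":0,"fingers":85},{"tx":0,"ty":0,"tz":0,"roll":0,"fingers":85},{"tx":0,"ty":0,"tz":0,"roll":0,"fingers":85},{"tx":0,"ty":0,"tz":-0.5,"roll":0,"fingers":85},{"tx":0,"ty":0,"tz":-1,"roll":0,"fingers":85},{"tx":0,"ty":0,"tz":-1,"roll":0,"fingers":85},{"tx":0,"ty":0,"tz":-1,"roll":0,"fingers":85},{"tx":0,"ty":0,"tz":-1,"roll":-1,"fingers":85},{"tx":0,"ty":0,"tz":-0.2,"roll":-1,"fingers":85},{"tx":0,"ty":0,"tz":0,"roll":-1,"fingers":85},{"tx":0,"ty":0,"tz":0,"roll":-1,"fingers":70},{"tx":0,"ty":0,"tz":0,"roll":-1,"fingers":60}]'; python3 -m pendant '[{"tx":0,"ty":0,"tz":0,"roll":-1,"fingers":60},{"tx":0,"ty":0,"tz":0,"roll":-1,"fingers":60},{"tx":0,"ty":0,"tz":0,"roll":-1,"fingers":60},{"tx":0,"ty":0,"tz":0,"roll":-0.5,"fingers":60}]'; python3 go.py 514.5 104.5 220 21.5
python3 - <<'E'
from workcell import *; from h import *
p=get_image("scene"); S=sel(cloud(p),(473,246),32,76,104); print(len(S),rect(S))
S=sel(cloud(p),(512,100),40,138,175);print(rect(S))
E
```

```text
clock: 7.5
tool_pos: [477.2, 249.2, 391.8]
tcp_rot: [0.0, 0.756, 0.655, 0.001]
ft_force: [0.6, -0.4, 0.2]
width: 60.5
grip_force: 0.0
clock: 7.9
tool_pos: [477.2, 249.1, 391.7]
tcp_rot: [0.001, 0.56, 0.828, 0.001]
ft_force: [0.4, -0.2, 0.0]
width: 59.9
grip_force: 0.0
t 7.9 grasp [477.5 249.3 236.7] ang 21.8 zax [ 0.002  0.001 -1.   ] w 59.9 F [ 0.4 -0.2  0. ] q7 -0.13
shift units [-4.94 -0.65  0.55] roll 0.04
153 (array([472.7, 245.2]), array([18.4, 42.6]), 9.5)
(array([512.4,  99.8]), array([26.2, 29.6]), 16.1)
```

```bash
python3 -m pendant '[{"tx":-0.98,"ty":-0.13,"tz":0,"roll":0,"fingers":60},{"tx":-0.99,"ty":-0.13,"tz":0,"roll":0,"fingers":60},{"tx":-0.99,"ty":-0.13,"tz":0,"roll":0,"fingers":60},{"tx":-0.99,"ty":-0.13,"tz":0,"roll":0,"fingers":60},{"tx":-0.99,"ty":-0.13,"tz":0,"roll":0,"fingers":60},{"tx":0,"ty":0,"tz":0.5,"roll":0,"fingers":60},{"tx":0,"ty":0,"tz":0,"roll":0,"fingers":60}]'; python3 go.py 514.5 104.5 116 21.5
python3 - <<'E'
from workcell import *; from h import *
a=[]
for n,(u,v) in {"scene":(270,185),"top":(262,252)}.items():
    p=get_image(n); a.append(cv2.resize(p["img"][v-60:v+60,u-60:u+60,::-1],(400,400),interpolation=2))
cv2.imwrite("pics/l1.png",np.hstack(a))
E
```

```text
clock: 8.65
tool_pos: [512.9, 103.3, 374.8]
tcp_rot: [-0.0, 0.564, 0.826, -0.0]
ft_force: [-0.2, 0.8, -0.8]
width: 59.9
grip_force: 0.0
t 8.65 grasp [512.9 103.3 219.8] ang 21.3 zax [-0. -0. -1.] w 59.9 F [-0.2  0.8 -0.8] q7 0.15
shift units [0.02 0.07 3.46] roll -0.02
```

View pics/l1.png

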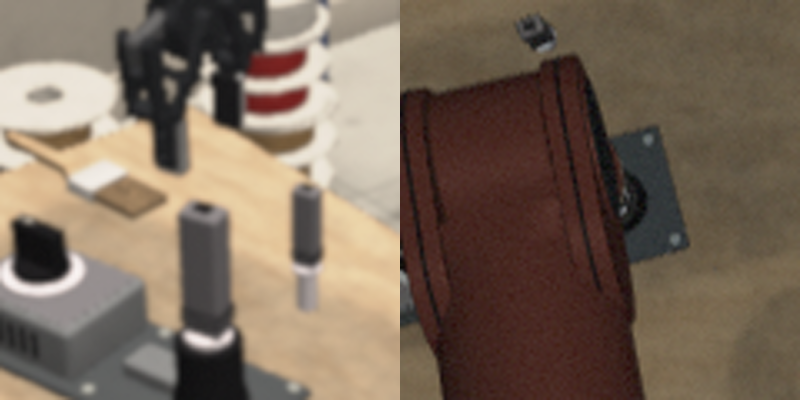

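The lamp (crop ≈205,255) sits between the fingers, and the knob (≈40,250) has sprung back. Descending and gripping.

```bash
python3 -m pendant '[{"tx":0.02,"ty":0.07,"tz":0.8,"roll":0,"fingers":60},{"tx":0,"ty":0,"tz":0.9,"roll":0,"fingers":60},{"tx":0,"ty":0,"tz":0.9,"roll":0,"fingers":60},{"tx":0,"ty":0,"tz":0.85,"roll":0,"fingers":60},{"tx":0,"ty":0,"tz":0,"roll":0,"fingers":40},{"tx":0,"ty":0,"tz":0,"roll":0,"fingers":15},{"tx":0,"ty":0,"tz":0,"roll":0,"fingers":0},{"tx":0,"ty":0,"tz":0,"roll":0,"fingers":0},{"tx":0,"ty":0,"tz":0,"roll":0,"fingers":0}]'; python3 go.py 514.5 104.5 116 21.5
```

```text
clock: 9.65
tool_pos: [515.1, 106.0, 272.9]
tcp_rot: [0.0, 0.562, 0.827, 0.001]
ft_force: [-4.0, -1.1, 7.0]
width: 21.5
grip_force: 56.8
t 9.65 grasp [515.3 106.2 117.9] ang 21.5 zax [ 0.001  0.001 -1.   ] w 21.5 F [-4.  -1.1  7. ] q7 0.23
shift units [-0.04 -0.05  0.06] roll 0.01
```

```bash
python3 -m pendant '[{"tx":0,"ty":0,"tz":-0.4,"roll":0,"fingers":0},{"tx":0,"ty":0,"tz":-0.8,"roll":0,"fingers":0},{"tx":0,"ty":0,"tz":-0.8,"roll":0,"fingers":0},{"tx":0,"ty":0,"tz":-0.8,"roll":0.5,"fingers":0},{"tx":0,"ty":0,"tz":0,"roll":0.32,"fingers":0},{"tx":0,"ty":0,"tz":0,"roll":0,"fingers":0}]'; python3 go.py 525.7 66 130 14.5
```

```text
clock: 10.25
tool_pos: [515.1, 105.7, 357.1]
tcp_rot: [0.001, 0.613, 0.79, 0.001]
ft_force: [-0.8, -0.3, -2.1]
width: 21.6
grip_force: 58.2
t 10.25 grasp [515.5 106.  202.1] ang 14.4 zax [ 0.003  0.002 -1.   ] w 21.6 F [-0.8 -0.3 -2.1] q7 0.04
shift units [-1.38 -0.01  2.4 ] roll -0.01
```

```bash
python3 -m pendant '[{"tx":-0.7,"ty":0,"tz":0,"roll":0,"fingers":0},{"tx":-0.7,"ty":0,"tz":0,"roll":0,"fingers":0},{"tx":0,"ty":0,"tz":0,"roll":0,"fingers":0},{"tx":0,"ty":0,"tz":0.8,"roll":0,"fingers":0},{"tx":0,"ty":0,"tz":0.8,"roll":0,"fingers":0},{"tx":0,"ty":0,"tz":0.8,"roll":0,"fingers":0},{"tx":0,"ty":0,"tz":0,"roll":0,"fingers":0}]'; python3 go.py 507.8 135.2 130 14.5
python3 - <<'E'
from workcell import *; from h import *
a=[]
for n,(u,v) in {"scene":(280,205),"top":(275,252)}.items():
    p=get_image(n); a.append(cv2.resize(p["img"][v-60:v+60,u-60:u+60,::-1],(400,400),interpolation=2))
cv2.imwrite("pics/l2.png",np.hstack(a))
E
```

```text
clock: 10.95
tool_pos: [523.9, 65.6, 280.6]
tcp_rot: [-0.001, 0.612, 0.791, -0.002]
ft_force: [-0.2, -0.7, -1.8]
width: 21.2
grip_force: 58.0
t 10.95 grasp [523.1  65.3 125.6] ang 14.6 zax [-0.005 -0.002 -1.   ] w 21.2 F [-0.2 -0.7 -1.8] q7 0.19
shift units [ 2.38  0.09 -0.15] roll 0.01
```

View pics/l2.png

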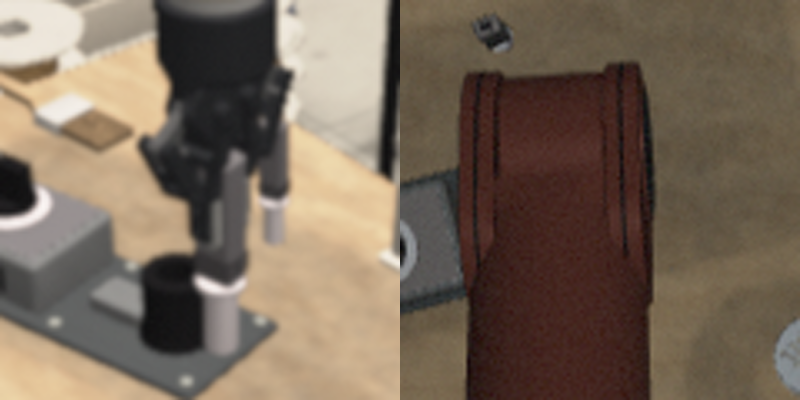

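The left crop shows the lamp held upright just on the -y side of the well (barrel ≈220,310). Next I push it against the well to tilt it, in steps.

```bash
python3 -m pendant '[{"tx":0.3,"ty":0.01,"tz":-0.15,"roll":0,"fingers":0},{"tx":0.3,"ty":0.01,"tz":0,"roll":0,"fingers":0},{"tx":0.3,"ty":0.01,"tz":0,"roll":0,"fingers":0},{"tx":0.3,"ty":0.01,"tz":0,"roll":0,"fingers":0}]'; python3 go.py 507.8 135.2 130 14.5
python3 -m pendant '[{"tx":0.3,"ty":0.01,"tz":0,"roll":0,"fingers":0},{"tx":0.3,"ty":0.01,"tz":0,"roll":0,"fingers":0}]'; python3 go.py 507.8 135.2 130 14.5
```

```text
clock: 11.45
tool_pos: [518.0, 99.3, 289.3]
tcp_rot: [0.002, 0.613, 0.79, 0.0]
ft_force: [2.8, -9.1, -2.9]
width: 21.3
grip_force: 57.5
t 11.45 grasp [518.4  99.  134.3] ang 14.4 zax [ 0.003 -0.002 -1.   ] w 21.3 F [ 2.8 -9.1 -2.9] q7 0.11
shift units [ 1.26 -0.04  0.14] roll -0.01
clock: 11.65
tool_pos: [514.3, 117.0, 289.4]
tcp_rot: [0.002, 0.613, 0.79, 0.0]
ft_force: [4.1, -7.8, -2.3]
width: 21.4
grip_force: 58.5
t 11.65 grasp [514.8 116.8 134.4] ang 14.4 zax [ 0.003 -0.002 -1.   ] w 21.4 F [ 4.1 -7.8 -2.3] q7 0.07
shift units [ 0.65 -0.07  0.14] roll -0.01
```

```bash
python3 -m pendant '[{"tx":0.3,"ty":0,"tz":0,"roll":0,"fingers":0},{"tx":0.3,"ty":0,"tz":0,"roll":0,"fingers":0},{"tx":0.2,"ty":0,"tz":0,"roll":0,"fingers":0},{"tx":0,"ty":0,"tz":0,"roll":0,"fingers":0}]'; python3 go.py
cat > tilt.py <<'E'
import sys; from workcell import *; from h import *
from scipy.spatial.transform import Rotation as R
o=get_obs(); q=o["tcp_rot"]; r=R.from_quat([*q[1:],q[0]]).as_matrix(); g=np.array(o["tool_pos"])+155*r[:,2]
p=get_image("scene"); W=p["world_to_cam"]; c=W[:3,:3]@g+W[:3,3]; u,v=(p["K"]@c/c[2])[:2]; print("grasp px",u,v)
u,v=int(u),int(v); im=p["img"][v-60:v+60,u-80:u+80,::-1]
cv2.imwrite(sys.argv[1],cv2.resize(im,(800,600),interpolation=2))
import pickle; pickle.dump((p,g,r),open("tilt.pkl","wb"))
E
python3 tilt.py pics/t1.png
```

```text
clock: 12.05
tool_pos: [508.2, 142.0, 289.8]
tcp_rot: [0.001, 0.612, 0.791, 0.001]
ft_force: [1.5, -1.7, 3.7]
width: 21.5
grip_force: 59.7
t 12.05 grasp [508.8 142.2 134.8] ang 14.6 zax [ 0.003  0.001 -1.   ] w 21.5 F [ 1.5 -1.7  3.7] q7 0.02
grasp px 258.97826584292164 191.20425616558427
```

View pics/t1.png

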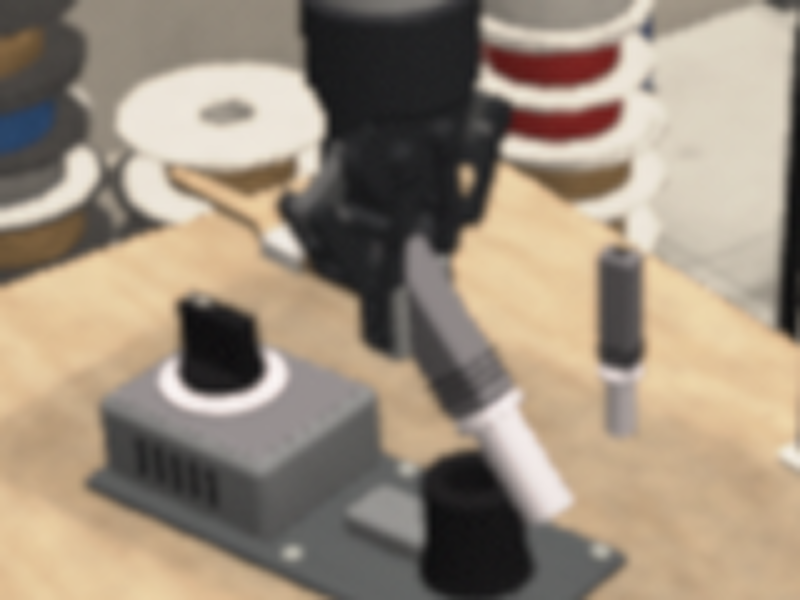

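The lamp has pivoted to about 45°, with the lens end toward -y. I'll lift it clear and fit the axis from depth.

```bash
cat > fit.py <<'E'
from workcell import *; from h import *; import pickle,sys
from scipy.spatial.transform import Rotation as R
from scipy.optimize import least_squares
o=get_obs(); q=o["tcp_rot"]; r=R.from_quat([*q[1:],q[0]]).as_matrix(); g=np.array(o["tool_pos"])+155*r[:,2]
x,y,z=-r[:,0],r[:,1],-r[:,2]   # x: direction the lens swings to is -(+tool x)... lens goes to -tool x
for n in ("scene","top"):
    p=get_image(n); P=(cloud(p)-g)@np.stack([x,y,z]).T
    pickle.dump(p,open(n+"2.pkl","wb"))
    for t0 in (45,):
        e=np.array([np.sin(np.radians(t0)),0,-np.cos(np.radians(t0))]); s=P@e; d=np.linalg.norm(P-np.outer(s,e),axis=1)
        B=P[(s>62)&(s<100)&(d<22)]; H=P[(s>30)&(s<130)&(d<20)]
    print(n,len(B),len(H))
    if len(B)<30: continue
    def f(k): # tilt, side tilt, off x, off y
        e=np.array([np.sin(k[0]),np.sin(k[1]),-np.cos(k[0])]); e/=np.linalg.norm(e); c=np.array([k[2],k[3],0])*1.0
        c=c+80*np.array([.707,0,-.707]); w=B-c; return np.linalg.norm(w-np.outer(w@e,e),axis=1)-11.5
    k=least_squares(f,[.78,0,0,0],loss="soft_l1").x
    e=np.array([np.sin(k[0]),np.sin(k[1]),-np.cos(k[0])]); e/=np.linalg.norm(e); c=np.array([k[2],k[3],0])+80*np.array([.707,0,-.707])
    s=(H-c)@e+80; d=np.linalg.norm(H-c-np.outer((H-c)@e,e),axis=1)
    print("tilt",np.degrees(k[0]).round(1),"side",np.degrees(k[1]).round(1),"c",c.round(1),"rms",np.sqrt((f(k)**2).mean()).round(2),"lens at",np.percentile(s[d<14],[95,98,99.5]).round(1))
    print(" axis pt at s=0 from grasp", (c-80*e).round(1))
    vis=(s[d<14]); print(np.histogram(vis,bins=np.arange(60,132,6)))
E
python3 -m pendant '[{"tx":0,"ty":0,"tz":-0.5,"roll":0,"fingers":0},{"tx":0,"ty":0,"tz":-0.8,"roll":0,"fingers":0},{"tx":0,"ty":0,"tz":-0.8,"roll":0,"fingers":0},{"tx":0,"ty":0,"tz":0,"roll":0,"fingers":0}]'; python3 go.py; python3 fit.py
```

```text
clock: 12.5
tool_pos: [508.3, 141.7, 354.4]
tcp_rot: [0.001, 0.612, 0.791, 0.003]
ft_force: [0.6, -0.1, -1.9]
width: 21.1
grip_force: 58.9
t 12.5 grasp [509.  142.2 199.4] ang 14.5 zax [ 0.005  0.004 -1.   ] w 21.1 F [ 0.6 -0.1 -1.9] q7 -0.02
scene 191 404
tilt 37.0 side 2.8 c [ 59.3  -0.9 -56.6] rms 2.31 lens at [107.8 110.4 111.9]
 axis pt at s=0 from grasp [11.3 -4.8  7.3]
(array([20, 28, 30, 22, 26, 26, 25, 25, 16,  0,  0]), array([ 60,  66,  72,  78,  84,  90,  96, 102, 108, 114, 120, 126]))
top 85 208
tilt 39.0 side -1.1 c [ 56.9   1.6 -56.6] rms 1.41 lens at [106.1 109.9 112.6]
 axis pt at s=0 from grasp [6.5 3.2 5.6]
(array([ 3, 13, 14, 15, 15, 15, 14, 18,  4,  0,  0]), array([ 60,  66,  72,  78,  84,  90,  96, 102, 108, 114, 120, 126]))
```

```bash
cat > fit2.py <<'E'
from workcell import *; from h import *; import pickle,sys
from scipy.spatial.transform import Rotation as R
from scipy.optimize import least_squares
def box(q,h): 
    d=np.abs(q)-h; return np.linalg.norm(np.maximum(d,0),axis=1)+np.minimum(d.max(1),0)
def cyl(q,r,z0,z1):
    d=np.stack([np.hypot(q[:,0],q[:,1])-r,np.abs(q[:,2]-(z0+z1)/2)-(z1-z0)/2],1)
    return np.linalg.norm(np.maximum(d,0),axis=1)+np.minimum(d.max(1),0)
def sdf(q): # lamp frame
    return np.minimum.reduce([cyl(q,11.5,0,50),cyl(q,17,50,56),box(q-[0,0,103.5],[11,15,47.5])])
def run(p,g,r):
    P=(cloud(p)-g)@np.stack([-r[:,0],r[:,1],-r[:,2]]).T   # frame: lens-swing dir, closing dir, up
    def lf(k,P): # lamp frame coords; k: tilt, side, offx, offy, grip z
        zl=np.array([-np.sin(k[0]),-np.sin(k[1]),np.cos(k[0])]); zl/=np.linalg.norm(zl)
        xl=np.cross([np.cos(k[0]),0,np.sin(k[0])],zl); xl/=np.linalg.norm(xl); yl=np.cross(zl,xl)
        return np.stack([(P-[k[2],k[3],0])@xl,(P-[k[2],k[3],0])@yl,(P-[k[2],k[3],0])@zl+k[4]],1)
    k=np.array([.78,0,0,0,108.])
    for it in range(4):
        q=lf(k,P); m=(q[:,2]>-8)&(q[:,2]<78)&(np.abs(sdf(q))<(12 if it<1 else 6)); B=P[m]
        k=least_squares(lambda k:sdf(lf(k,B)),k,loss="soft_l1").x
    ax=np.array([np.sin(k[0]),np.sin(k[1]),-np.cos(k[0])]); ax/=np.linalg.norm(ax)
    M=np.stack([-r[:,0],r[:,1],-r[:,2]]); a=ax@M; lens=g+(np.array([k[2],k[3],0])+k[4]*ax)@M
    print(len(B),"tilt",np.degrees(k[0]).round(1),"side",np.degrees(k[1]).round(1),"off",k[2:].round(1),"rms",np.sqrt((sdf(lf(k,B))**2).mean()).round(2),"lens",lens.round(1),"axis",a.round(3))
    return lens,a
if __name__=="__main__":
    o=get_obs(); q=o["tcp_rot"]; r=R.from_quat([*q[1:],q[0]]).as_matrix(); g=np.array(o["tool_pos"])+155*r[:,2]
    for n in ("scene","top"):
        p=pickle.load(open(n+"2.pkl","rb")) if len(sys.argv)>1 else get_image(n)
        print(n,end=" "); run(p,g,r)
E
python3 fit2.py x
cat > br.py <<'E'
from h import *; import pickle
from scipy.optimize import least_squares
from fit2 import box
def sdf(q): return np.minimum.reduce([box(q-[0,0,2],[17,36,2]),box(q-[0,0,7.5],[15,30 if 0 else 33,7.5]),box(q-[0,22,47.5],[15,8,47.5])])
for n in ("scene","top"):
    p=pickle.load(open(n+"0.pkl","rb")); P=cloud(p)
    best=None
    for y0 in (2.9,3.1,3.3,3.5):
        k=np.array([615,-168,0,y0])
        for it in range(4):
            def lf(k,P):
                c,s=np.cos(k[3]),np.sin(k[3]); d=P-k[:3]; return np.stack([d[:,0]*c+d[:,1]*s,-d[:,0]*s+d[:,1]*c,d[:,2]],1)
            q=lf(k,P); m=(np.abs(sdf(q))<(15 if it<1 else 6))&(q[:,2]>6); B=P[m]
            k=least_squares(lambda k:sdf(lf(k,B)),k,loss="soft_l1").x
        e=np.sqrt((sdf(lf(k,B))**2).mean())
        if best is None or len(B)-e*20>best[0]: best=(len(B)-e*20,k,e,len(B))
    k=best[1]; c,s=np.cos(k[3]),np.sin(k[3]); print(n,"bracket",k[:3].round(1),"yaw",np.degrees(k[3]).round(1),"rms",best[2].round(2),best[3],"seam",(k[:3]+[-s*14,c*14,15]).round(1))
E
python3 br.py
```

```text
scene 452 tilt 39.3 side 0.6 off [ 15.    0.2 101.9] rms 1.72 lens [528.7  65.3 117.2] axis [ 0.17  -0.609 -0.775]
top 220 tilt 40.1 side -0.4 off [ 11.7   3.9 100.6] rms 1.41 lens [529.8  68.7 119.1] axis [ 0.155 -0.624 -0.766]
scene bracket [ 616.  -159.7   -1.9] yaw 187.7 rms 1.41 704 seam [ 617.9 -173.5   13.1]
top bracket [ 618.6 -156.7    1.5] yaw 187.2 rms 2.32 308 seam [ 620.4 -170.6   16.5]
```

```bash
python3 -m pendant '[{"tx":-0.4,"ty":0,"tz":0.5,"roll":0,"fingers":0},{"tx":0,"ty":0,"tz":0.9,"roll":0,"fingers":0},{"tx":0,"ty":0,"tz":0.9,"roll":0,"fingers":0},{"tx":0,"ty":0,"tz":0.1,"roll":0,"fingers":0},{"tx":0,"ty":0,"tz":0,"roll":0,"fingers":0}]'; python3 go.py 504.5 147.5 127 14.5
```

```text
clock: 13.1
tool_pos: [510.0, 129.4, 277.9]
tcp_rot: [-0.001, 0.612, 0.791, -0.001]
ft_force: [0.3, 0.5, -1.5]
width: 21.3
grip_force: 58.8
t 13.1 grasp [509.7 129.1 122.9] ang 14.5 zax [-0.002 -0.001 -1.   ] w 21.3 F [ 0.3  0.5 -1.5] q7 0.05
shift units [ 0.64 -0.01 -0.14] roll -0.0
```

```bash
python3 -m pendant '[{"tx":0,"ty":0,"tz":-0.14,"roll":0,"fingers":0},{"tx":0.22,"ty":0,"tz":0,"roll":0,"fingers":0},{"tx":0.22,"ty":0,"tz":0,"roll":0,"fingers":0},{"tx":0.22,"ty":0,"tz":0,"roll":0,"fingers":0},{"tx":0,"ty":0,"tz":0,"roll":0,"fingers":0}]'; python3 go.py 504.5 147.5 127 14.5
python3 -m pendant '[{"tx":0,"ty":0,"tz":-0.6,"roll":0,"fingers":0},{"tx":0,"ty":0,"tz":-0.9,"roll":0,"fingers":0},{"tx":0,"ty":0,"tz":-0.9,"roll":0,"fingers":0},{"tx":0,"ty":0,"tz":0,"roll":0,"fingers":0}]'; python3 go.py;python3 fit2.py
```

```text
clock: 13.6
tool_pos: [506.0, 149.6, 284.2]
tcp_rot: [0.001, 0.612, 0.791, 0.001]
ft_force: [1.8, -2.9, 4.7]
width: 21.1
grip_force: 60.1
t 13.6 grasp [506.4 149.8 129.2] ang 14.6 zax [ 0.002  0.001 -1.   ] w 21.1 F [ 1.8 -2.9  4.7] q7 0.01
shift units [-0.06 -0.08  0.07] roll 0.01
clock: 14.0
tool_pos: [506.4, 149.3, 358.7]
tcp_rot: [0.001, 0.612, 0.791, 0.003]
ft_force: [0.2, -0.0, -2.1]
width: 21.5
grip_force: 59.3
t 14.0 grasp [507.2 150.  203.7] ang 14.5 zax [ 0.005  0.004 -1.   ] w 21.5 F [ 0.2 -0.  -2.1] q7 -0.04
scene 457 tilt 45.2 side 0.4 off [ 13.2  -1.3 104.9] rms 1.62 lens [529.   65.2 129.5] axis [ 0.188 -0.682 -0.706]
top 237 tilt 45.1 side 0.1 off [ 11.4   1.4 103.5] rms 1.69 lens [530.2  68.7 130.5] axis [ 0.182 -0.683 -0.708]
```

```bash
python3 -m pendant '[{"tx":0,"ty":0,"tz":0,"roll":0.42,"fingers":0},{"tx":0,"ty":0,"tz":0,"roll":0.41,"fingers":0},{"tx":0,"ty":0,"tz":0,"roll":0,"fingers":0}]'; python3 go.py 603 -48 200 7.45
```

```text
clock: 14.4
tool_pos: [505.0, 148.9, 353.7]
tcp_rot: [-0.0, 0.66, 0.751, -0.001]
ft_force: [-0.3, 0.4, -2.1]
width: 21.6
grip_force: 59.2
t 14.4 grasp [504.7 148.8 198.7] ang 7.3 zax [-0.002 -0.001 -1.   ] w 21.6 F [-0.3  0.4 -2.1] q7 -0.16
shift units [-6.92  2.41 -0.04] roll -0.01
```

```bash
python3 -m pendant '[{"tx":-0.4,"ty":0.14,"tz":0,"roll":0,"fingers":0},{"tx":-0.8,"ty":0.28,"tz":0,"roll":0,"fingers":0},{"tx":-0.8,"ty":0.28,"tz":0,"roll":0,"fingers":0},{"tx":-0.8,"ty":0.28,"tz":0,"roll":0,"fingers":0},{"tx":-0.8,"ty":0.28,"tz":0,"roll":0,"fingers":0},{"tx":-0.8,"ty":0.28,"tz":0,"roll":0,"fingers":0},{"tx":-0.8,"ty":0.28,"tz":0,"roll":0,"fingers":0},{"tx":-0.8,"ty":0.28,"tz":0,"roll":0,"fingers":0},{"tx":-0.6,"ty":0.2,"tz":0,"roll":0,"fingers":0},{"tx":-0.3,"ty":0.1,"tz":0,"roll":0,"fingers":0},{"tx":0,"ty":0,"tz":0,"roll":0,"fingers":0},{"tx":0,"ty":0,"tz":0,"roll":0,"fingers":0}]'; python3 go.py 603 -48 160 7.45; python3 fit2.py
```

```text
clock: 15.6
tool_pos: [603.3, -46.9, 354.6]
tcp_rot: [-0.0, 0.66, 0.751, -0.0]
ft_force: [0.3, 1.2, -1.9]
width: 21.5
grip_force: 59.1
t 15.6 grasp [603.2 -46.9 199.6] ang 7.4 zax [-0.001  0.    -1.   ] w 21.5 F [ 0.3  1.2 -1.9] q7 0.33
shift units [-0.04 -0.01  1.32] roll -0.01
scene 515 tilt 44.7 side -0.3 off [ 14.   -0.5 104.1] rms 1.5 lens [ 613.4 -133.4  125.5] axis [ 0.085 -0.697 -0.712]
top 93 tilt 45.4 side 0.2 off [ 10.8   2.  102.9] rms 1.31 lens [ 616.2 -129.9  127.3] axis [ 0.094 -0.706 -0.702]
```

```bash
python3 -m pendant '[{"tx":-0.06,"ty":-0.03,"tz":0.4,"roll":0,"fingers":0},{"tx":0,"ty":0,"tz":0.6,"roll":0,"fingers":0},{"tx":0,"ty":0,"tz":0.6,"roll":0,"fingers":0},{"tx":0,"ty":0,"tz":0.5,"roll":0,"fingers":0},{"tx":0,"ty":0,"tz":0.3,"roll":0,"fingers":0},{"tx":0,"ty":0,"tz":0,"roll":0,"fingers":0},{"tx":0,"ty":0,"tz":0,"roll":0,"fingers":0}]'; python3 go.py 602.5 -48.7 127 7.45; python3 fit2.py; python3 tilt.py pics/f1.png
cp scene0.pkl /tmp/; cp top0.pkl /tmp/; python3 - <<'E'
from workcell import *; import pickle
for n in("scene","top"): pickle.dump(get_image(n),open(n+"0.pkl","wb"))
E
python3 br.py
```

```text
clock: 16.4
tool_pos: [603.0, -49.3, 283.2]
tcp_rot: [0.0, 0.66, 0.751, 0.0]
ft_force: [0.1, -1.0, -1.5]
width: 21.5
grip_force: 59.1
t 16.4 grasp [603.  -49.3 128.2] ang 7.4 zax [ 0. -0. -1.] w 21.5 F [ 0.1 -1.  -1.5] q7 0.38
shift units [ 0.02 -0.02  0.04] roll -0.01
scene 469 tilt 45.8 side 0.5 off [ 12.7  -1.3 105.1] rms 1.63 lens [ 614.  -136.7   54.9] axis [ 0.101 -0.71  -0.697]
top 79 tilt 42.7 side 2.1 off [17.2 -0.7 97.3] rms 1.48 lens [ 616.6 -131.4   56.7] axis [ 0.124 -0.667 -0.735]
grasp px 349.3068242762301 215.92195595796446
scene bracket [ 615.9 -159.8   -1.8] yaw 188.4 rms 1.53 702 seam [ 617.9 -173.6   13.2]
top bracket [ 619.5 -156.3    1.7] yaw 184.4 rms 2.24 257 seam [ 620.5 -170.3   16.7]
```

View pics/f1.png

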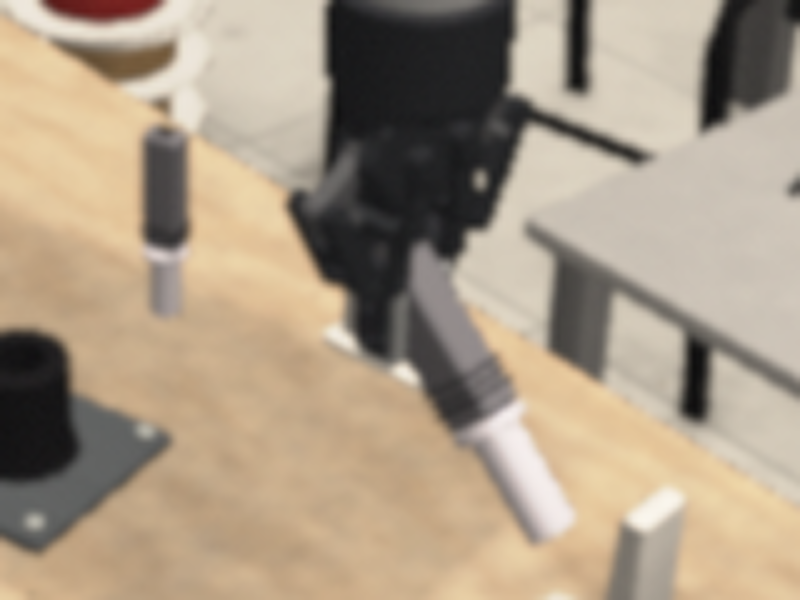

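The lamp hangs tilted at (crop ≈500,430) with its lens at ≈(550,530), facing the bracket (≈650,550). The bracket hasn't moved. I'll make a final trim of about 1.5 mm.

```bash
python3 -m pendant '[{"tx":0.03,"ty":-0.03,"tz":0.06,"roll":0,"fingers":0},{"tx":0,"ty":0,"tz":0,"roll":0,"fingers":0},{"tx":0,"ty":0,"tz":0,"roll":0,"fingers":0},{"tx":0,"ty":0,"tz":0,"roll":0,"fingers":0},{"tx":0,"ty":0,"tz":0,"roll":0,"fingers":0}]'; python3 go.py; python3 fit2.py; python3 fit2.py
```

```text
clock: 17.15
tool_pos: [601.8, -48.6, 281.1]
tcp_rot: [0.0, 0.66, 0.751, -0.0]
ft_force: [0.0, -1.2, -2.7]
width: 21.1
grip_force: 59.1
t 17.15 grasp [601.8 -48.6 126.1] ang 7.4 zax [-0. -0. -1.] w 21.1 F [ 0.  -1.2 -2.7] q7 0.38
scene 477 tilt 45.0 side 0.0 off [ 13.6  -0.8 103.9] rms 1.7 lens [ 612.3 -135.1   52.7] axis [ 0.091 -0.702 -0.707]
top 88 tilt 42.7 side 0.2 off [ 16.6   1.9 100.9] rms 1.65 lens [ 614.9 -132.7   52. ] axis [ 0.09  -0.672 -0.735]
scene 475 tilt 45.7 side 0.1 off [ 12.9  -0.7 104.6] rms 1.61 lens [ 612.5 -135.7   53.1] axis [ 0.093 -0.71  -0.698]
top 88 tilt 43.2 side 1.0 off [15.7  0.6 99.9] rms 1.58 lens [ 614.9 -131.6   53.2] axis [ 0.105 -0.676 -0.729]
```

```bash
python3 -c "
from workcell import *
print(job_done())"
```

```text
the job is handed in; nothing more can be done
None
```

The job is handed in: I turned the knob to its stop and it sprang back, then drew the larger lamp from its well. The gripper now holds it at about 45° (the camera fits gave 43–46°), aimed at the middle of the bracket's inside corner from about 55 mm, and the bracket has not moved.

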